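Lock the test jig onto the circuit board

ROBOT

A 6-joint arm with a two-finger parallel gripper is mounted at the origin on the work surface. World frame = base frame: x ahead of the robot, y to its left, z up, the work surface at z = 0. Lengths are in m, angles in rad, forces in N, time in s.
With the tool pointing down it reaches from about 0.35 to 0.925 m from the base axis. Payload 6.4 kg.
Tool frame: the origin (TCP) lies midway between the tips of the shut fingers; the grasp point (between the pads) lies 19 mm behind it; z points along the fingers, y is the direction in which the jaws open and shut (so a half turn about z gives the same grasp; the last joint's range is limited). The gripper opens to 94 mm and grips with 3 to 60 N. Pads are 16 mm wide; open, the fingers measure 119 mm over their backs; the gripper's body (75 mm by 177 mm) begins 78 mm behind the grasp point.
Start: joints at [1.013, 0.245, 1.558, -0, 1.339, -0.174], TCP at [0.243, 0.603, 0.166] pointing down, gripper open.
Joint ranges: [-3.13, 3.13], [-1.02, 2.26], [0.13, 2.54], [-0.95, 4.09], [0.21, 2.88], [-2.74, 2.74]. Speed limits (rad/s): [2.57, 2.57, 3.14, 3.14, 3.14, 3.14].

INTERFACE

Orientations are given as a unit quaternion [w, x, y, z].
In Python, from rig import r gives the robot as it stands.
- The arm moves only by the tool send_rows, never from a script. Its argument "rows" is text: rows parted by semicolons, each of 7 numbers parted by spaces: the opening, from 0 (shut) to 1 (fully open), then the shift along the tool's x, y, z in m, then the turn, a rotation vector about the tool's x, y, z in rad. A call has 1 to 8 rows; each row is the pose to reach, as a shift and turn from the pose commanded when the call began, along the tool's axes at that moment; what a row does not reach only later rows make up. A row lasts 1/10 s, in which the tool goes at most 50 mm and 8.59 degrees, less where a joint would pass 70% of its speed; a pose out of reach is approached as far as the arm can. A call with a gripper value outside its range is refused whole. The fingers move at their own pace and stop on an object; "force" is the grip in N (left out, the last holds). Time passes only in rows, so rows that repeat a pose let the fingers close. It gives the time, the measured TCP pose, the force and the opening at its end, in the units of the state.
- r.observe(): the state, without advancing time (a new reading comes with each control period).
- r.camera(name): name is "scene" or "top" or "wrist"; returns the picture (420x560x3 uint8, red, green, blue); there is no depth.
- r.camera_model(name): a dict with "fov_y" (degrees; the focal length in pixels is half the picture's height over the tangent of half this angle, whatever the lens; pixels are square), "cx", "cy" (the principal point, pixels), "origin" and "attitude" of the camera in the world; the wrist camera has in their place "T_tool_cam" (4x4, takes a point from camera to tool coordinates, whose origin is the TCP and whose axes are the flange's). Camera axes: x right, y down, z forward; pixel columns grow to the right and rows downward; lengths in m; the calibration is good to about 2 mm. A picture is of the moment at which its call begins: read the wrist's pose just before it. camera_model takes no time and is no camera call.
- r.job_done(): hands the job in, once; it reports no verdict.
The state is a dict: "clock": time; "joint_pos": joint angles; "dq": joint speeds; "tau": joint torques, N m; "eef_pos": TCP position; "tool_rot": TCP orientation; "ft_force": force on the tool from outside, world axes, zero at the start; "torque": the same for the moment, N m; "opening": finger opening in m.
Only numpy, scipy, OpenCV 4.12 (cv2) and the standard library are available. Lean on these libraries where they do the work, as an engineer would, in place of code of your own. Each camera call takes 0.05 s, during which the arm holds its last target.

TASK

Two spring-loaded test jigs stand on the bench; only one holds a green circuit board. On that jig, push the white plunger down into its blue housing by the orange knob and, keeping it down, slide the keeper bar under the black bridge until its red tip stands well out on the far side, then let go so that the bridge keeps the plunger trapped down. Leave the empty jig as it is.

Things in the scene. Friction and masses are not known exactly. Their poses are not given: they have to be found in the camera images.
- keeper_knob (a point): Top centre of the orange keeper knob of the jig WITH THE GREEN BOARD: a post 22 x 22 mm, 40 mm tall, on the keeper bar; starts 127 mm above the bench, nothing higher near it. Axes, the jig's: z up, +y the way the keeper slides to lock (to the black bridge), +x to the end where the board lies. Jig fixed to the bench, yaw within 26 degrees (0: bridge to the robot's left). Base 140 x 180 x 15 mm.
- plunger (a joint): Depth of that jig's white plunger (46 x 46 mm, in a blue 66 x 66 mm housing, rim 55 mm above the bench), m: 0 up (start), 0.024 bottom stop. Takes 5 N at first, 13 N at the bottom. Springs back if released untrapped; trapped it rests at 0.012. The keeper bar lies on its top and goes down with it; pushed 12 mm or more, the bar clears the bridge, else it runs against it.
- keeper (a joint): Slide of that jig's keeper bar (20 mm wide, 8 mm thick, red tip 65 mm ahead of the knob's centre) along +y, m: starts 0 to 0.010, end stop 0.050, friction 1.5 N, stays where left. Bridge: black crossbar on two posts, 48 mm wide (x), 14 mm deep (y), underside 75 and top 85 mm above the bench. The tip gets under it at 0.017, reaches its far face at 0.031, is well out above 0.035.
- spare_knob (a point): Top centre of the orange knob of the other, identical jig, which is EMPTY (black bed without a board). Same axes. To be left alone.
Mind the look-alikes: they are no part of the job. What is shaped like the part that bears keeper_knob but purple is not meant.

How it is judged:
By the outcome, as a careful person would: the job done as asked, in the order asked, and still so for the second after the job is handed in, with the robot touching nothing.
It also fails if it takes over 29 s, if anything falls off the work surface, if the arm or the gripper's body presses on something with over 40 N, if the wrist force passes 120 N, or if a joint passes its speed limit or range.

## Working session

There is one attempt and no reset: what is moved stays moved. The work goes in short steps, Python scripts to look and compute and a tool call to move; the robot and the scene stay as the last step left them, time stands still between calls to the robot, and variables do not carry over. Pictures are saved under pics/ and viewed, and the job is handed in when it is done.

Besides the shell and the picture viewer there is one more tool, called after "Emit:" as name(argument=value, ...), one argument or row to a line, values as JSON. send_rows: Moves the arm, as the interface text tells. Its arguments: {"type":"object","properties":{"rows":{"type":"string"},"force":{"type":"number"}},"required":["rows"]}

```bash
ls; mkdir -p pics; python3 - <<'E'
from rig import r
import cv2
s=r.observe()
for k in s: print(k,s[k])
for n in ["scene","top","wrist"]:
    print(n,r.camera_model(n))
    cv2.imwrite(f"pics/{n}0.png",cv2.cvtColor(r.camera(n),cv2.COLOR_RGB2BGR))
E
```

```text
pics
clock 0.0
joint_pos [ 1.01292554e+00  2.45799350e-01  1.55898652e+00  9.22198849e-06
  1.33870303e+00 -1.74099435e-01]
dq [ 6.89218310e-06 -1.38613176e-03  1.07641688e-03 -1.12487214e-03
 -5.25859150e-04 -3.50296178e-04]
tau [ 9.80480654e-04 -4.15834415e+01 -3.14605451e+01  6.84846891e-02
  3.31821805e-02 -1.49194234e-04]
eef_pos [0.24300617 0.60214753 0.16486964]
tool_rot [-3.43493468e-04  1.90711259e-01  9.81645718e-01 -8.83725109e-04]
ft_force [ 0.54730711  1.36378529 -0.44484157]
torque [-0.0093012  -0.0007074  -0.03375543]
opening 0.09393889094186283
scene {'fov_y': 46.89560300225928, 'cx': 278.2925705989482, 'cy': 213.62912246903915, 'origin': array([1.0489198 , 0.61582415, 0.61654089]), 'attitude': array([-0.13461585,  0.27117421,  0.83497515, -0.45952108])}
top {'fov_y': 50.89634244772245, 'cx': 281.44902635566217, 'cy': 211.32493826676674, 'origin': array([ 0.58014905, -0.02647754,  0.8206873 ]), 'attitude': array([-0.01607749,  0.7169078 , -0.69658892,  0.023422  ])}
wrist {'fov_y': 62.6295216319553, 'cx': 281.36390742027976, 'cy': 204.86665539533772, 'T_tool_cam': array([[-7.82472015e-04, -9.58318077e-01, -2.85702383e-01,
         8.41431966e-02],
       [ 9.99999498e-01, -9.28791986e-04,  3.76638539e-04,
        -1.81067664e-04],
       [-6.26297605e-04, -2.85701945e-01,  9.58318322e-01,
        -2.19543186e-01],
       [ 0.00000000e+00,  0.00000000e+00,  0.00000000e+00,
         1.00000000e+00]])}
```

View pics/scene0.png

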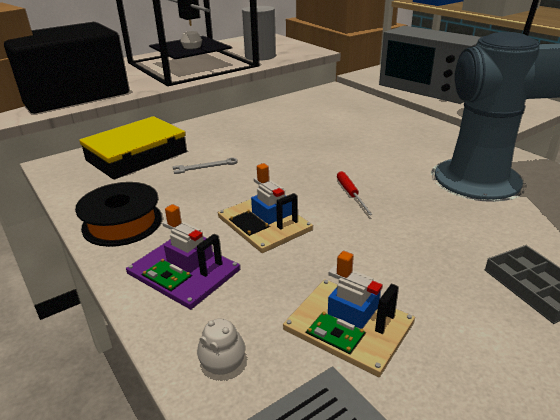

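View pics/top0.png

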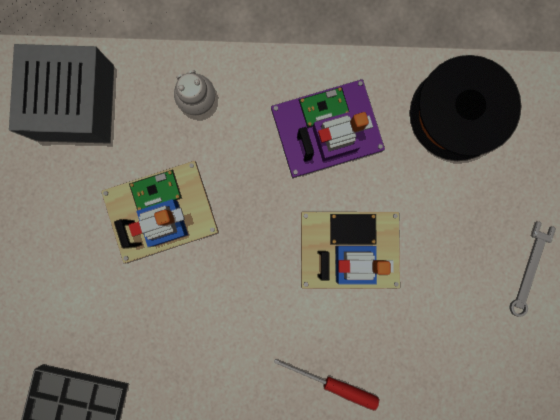

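View pics/wrist0.png

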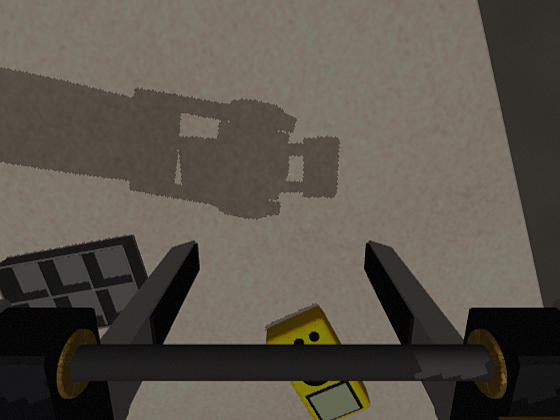

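The top view shows the target jig (wooden base, green board) near (160,212), with its knob at about (164,217) and its red tip at about (135,229). The empty jig is at (350,250) and the purple decoy at (328,128). In the scene view the target is the nearest jig, with its knob at about (345,264).

```bash
cat > h.py <<'E'
import numpy as np, cv2
from scipy.spatial.transform import Rotation as R
from rig import r
def rot(q): return R.from_quat([q[1],q[2],q[3],q[0]]).as_matrix()
def cam(name,s=None):
    m=r.camera_model(name); f=210/np.tan(np.radians(m['fov_y'])/2)
    if name=='wrist':
        T=np.eye(4); T[:3,:3]=rot(s['tool_rot']); T[:3,3]=s['eef_pos']; T=T@m['T_tool_cam']; return f,m['cx'],m['cy'],T[:3,3],T[:3,:3]
    return f,m['cx'],m['cy'],np.array(m['origin']),rot(m['attitude'])
def ray(c,p):
    f,cx,cy,o,A=c; d=A@np.array([(p[0]-cx)/f,(p[1]-cy)/f,1]); return o,d/np.linalg.norm(d)
def plane(c,p,z):
    o,d=ray(c,p); return o+d*(z-o[2])/d[2]
def proj(c,X):
    f,cx,cy,o,A=c; v=A.T@(np.asarray(X)-o); return np.array([cx+f*v[0]/v[2],cy+f*v[1]/v[2]])
def tri(c1,p1,c2,p2):
    o1,d1=ray(c1,p1);o2,d2=ray(c2,p2)
    t=np.linalg.lstsq(np.c_[d1,-d2],o2-o1,rcond=None)[0]
    a=o1+t[0]*d1;b=o2+t[1]*d2; return (a+b)/2,np.linalg.norm(a-b)
E
python3 - <<'E'
from h import *
top=cv2.imread('pics/top0.png'); sc=cv2.imread('pics/scene0.png')
ct=cam('top'); cs=cam('scene')
def blobs(img,lo,hi,roi,mn=15):
    h=cv2.cvtColor(img,cv2.COLOR_BGR2HSV); m=cv2.inRange(h,lo,hi)
    x0,y0,x1,y1=roi; k=np.zeros_like(m); k[y0:y1,x0:x1]=m[y0:y1,x0:x1]
    n,l,st,c=cv2.connectedComponentsWithStats(k)
    for i in range(1,n):
        if st[i,4]>=mn: print(st[i],c[i].round(1), cv2.boxPoints(cv2.minAreaRect(np.argwhere(l==i)[:,::-1].astype(np.float32))).round(1).tolist())
print('top orange');blobs(top,(6,150,90),(17,255,255),(90,150,230,270))
print('top red');blobs(top,(0,150,90),(4,255,255),(90,150,230,270))
print('sc orange');blobs(sc,(6,150,60),(17,255,255),(280,230,420,380))
print('sc red');blobs(sc,(0,150,60),(4,255,255),(280,230,420,380))
print('top wood');blobs(top,(15,50,120),(30,160,255),(90,150,230,270),200)
print('blue');blobs(top,(100,120,40),(125,255,255),(90,150,230,270))
for n,img,(x,y,w,h) in [('t',top,(95,155,130,115)),('s',sc,(280,240,140,140))]:
    cv2.imwrite(f'pics/crop_{n}.png',cv2.resize(img[y:y+h,x:x+w],None,fx=5,fy=5,interpolation=cv2.INTER_CUBIC))
E
```

```text
top orange
[155 210  15  15 162] [161.8 217. ] [[153.6999969482422, 213.10000610351562], [165.6999969482422, 209.10000610351562], [169.6999969482422, 221.10000610351562], [157.6999969482422, 225.10000610351562]]
top red
[129 222  13  14 121] [134.7 228.5] [[128.10000610351562, 224.3000030517578], [137.39999389648438, 221.1999969482422], [141.1999969482422, 232.60000610351562], [131.89999389648438, 235.6999969482422]]
sc orange
[337 251  16  27 347] [344.2 263.7] [[335.5, 276.20001220703125], [337.6000061035156, 250.39999389648438], [352.6000061035156, 251.60000610351562], [350.5, 277.5]]
sc red
[367 281  15  14 136] [374.  287.2] [[365.6000061035156, 289.79998779296875], [371.0, 279.0], [382.20001220703125, 284.6000061035156], [376.79998779296875, 295.3999938964844]]
top wood
[ 101  160  116  103 3466] [162.5 209. ] [[99.30000305175781, 190.5], [193.89999389648438, 159.5], [217.60000610351562, 232.10000610351562], [123.0, 263.0]]
blue
[137 200  41  16 191] [160.8 206. ] [[135.89999389648438, 205.8000030517578], [176.3000030517578, 198.89999389648438], [177.89999389648438, 208.1999969482422], [137.5, 215.10000610351562]]
[145 221  42  25 321] [169.1 235. ] [[143.39999389648438, 233.1999969482422], [182.39999389648438, 220.1999969482422], [187.0, 234.0], [148.0, 247.0]]
```

```bash
ls pics
```

```text
crop_s.png
crop_t.png
scene0.png
top0.png
wrist0.png
```

View pics/crop_t.png

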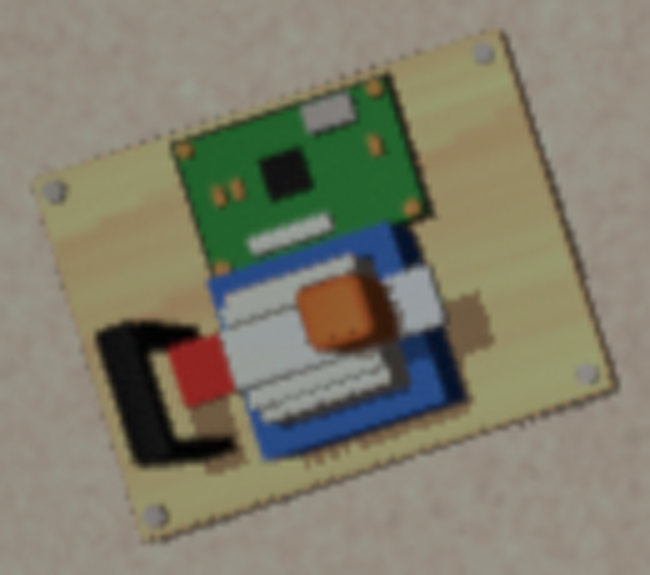

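View pics/crop_s.png

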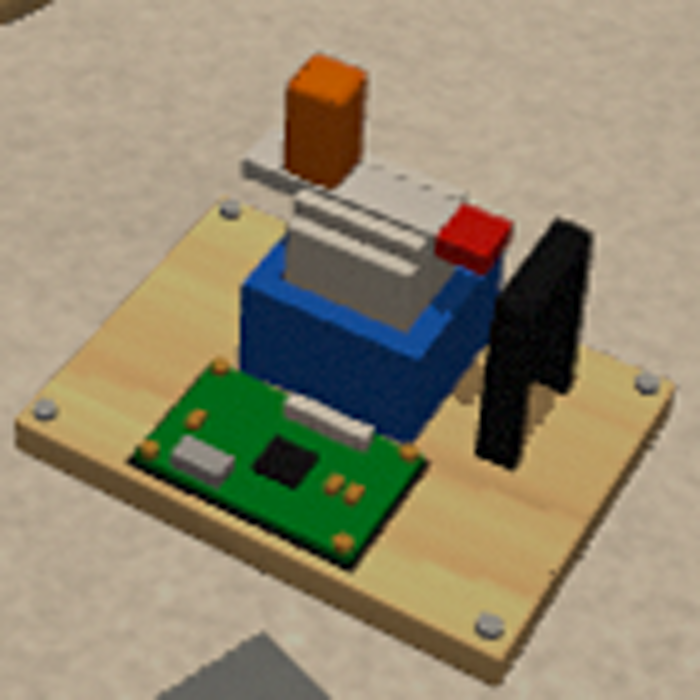

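```bash
python3 - <<'E'
from h import *
ct=cam('top'); cs=cam('scene')
T=lambda x,y:((x+.5)/5-.5+95,(y+.5)/5-.5+155)
S=lambda x,y:((x+.5)/5-.5+280,(y+.5)/5-.5+240)
c=[plane(ct,T(*p),.015) for p in [(503,30),(617,387),(147,542),(33,183)]]  # +x-y(right top), right bottom, left bottom, left top
c=np.array(c);print(c.round(4))
print('edges',[np.linalg.norm(c[i]-c[(i+1)%4]).round(4) for i in range(4)])
s=c; yd=(c[3]-c[0])+(c[2]-c[1]); xd=(c[0]-c[1])+(c[3]-c[2])
print('yaw from y,x',np.degrees(np.arctan2(-yd[0],yd[1])),np.degrees(np.arctan2(xd[1],xd[0])))
print('base centre',c.mean(0))
c2=np.array([plane(cs,S(*p),.015) for p in [(15,425),(225,198),(675,388),(500,662)]])
print('scene corners',c2.round(4)); yd=(c2[3]-c2[0])+(c2[2]-c2[1]); print('yaw',np.degrees(np.arctan2(-yd[0],yd[1])),[np.linalg.norm(c2[i]-c2[(i+1)%4]).round(4) for i in range(4)],c2.mean(0))
kt=T(337,313)
k=plane(ct,kt,.127);ks=plane(cs,S(329,79),.127)
print('knob top',k,'scene',ks,'tri',tri(ct,kt,cs,S(329,79)))
# red tip top z: bar top .087
print('red tip front edge', plane(ct,T(183,378),.087))
E
```

```text
[[0.714  0.1268 0.015 ]
 [0.5843 0.0802 0.015 ]
 [0.5234 0.2479 0.015 ]
 [0.6525 0.2957 0.015 ]]
edges [np.float64(0.1378), np.float64(0.1784), np.float64(0.1376), np.float64(0.1797)]
yaw from y,x 19.966208817144015 20.01485076669065
base centre [0.61855565 0.1876522  0.015     ]
scene corners [[0.7164 0.132  0.015 ]
 [0.5846 0.0844 0.015 ]
 [0.5255 0.2523 0.015 ]
 [0.6555 0.2988 0.015 ]]
yaw 19.733317745139317 [np.float64(0.1401), np.float64(0.178), np.float64(0.1381), np.float64(0.1776)] [0.62050827 0.19190667 0.015     ]
knob top [0.60437552 0.15389716 0.127     ] scene [0.60577185 0.15801862 0.127     ] tri (array([0.60391526, 0.15508136, 0.12423527]), np.float64(0.001437917995186995))
red tip front edge [0.5827892  0.21416386 0.087     ]
```

```bash
cat >> h.py <<'E'
YAW=np.radians(19.9)
def jigR(yaw=YAW):  # tool: y along jig +x, z down ; x = y cross z
    y=np.array([np.cos(yaw),np.sin(yaw),0]); z=np.array([0,0,-1.]); return np.c_[np.cross(y,z),y,z]
def move(p,Rt,s=None):
    s=s or r.observe(); A=rot(s['tool_rot'])
    print('now',np.round(s['eef_pos'],4),'shift',(A.T@(np.array(p)-s['eef_pos'])).round(4),'turn',R.from_matrix(A.T@Rt).as_rotvec().round(4))
E
python3 - <<'E'
from h import *
move([.605,.156,.20],jigR())
E
```

```text
now [0.2431 0.6023 0.1651] shift [-0.5027 -0.2784 -0.0346] turn [-1.400e-03  4.000e-04  8.397e-01]
```

Emit:
send_rows(
  rows="1 -0.04 -0.02 -0.035 0 0 0.12; 1 -0.08 -0.045 -0.035 0 0 0.24; 1 -0.12 -0.067 -0.035 0 0 0.36; 1 -0.165 -0.09 -0.035 0 0 0.48; 1 -0.21 -0.115 -0.035 0 0 0.6; 1 -0.25 -0.14 -0.035 0 0 0.72; 1 -0.295 -0.163 -0.035 0 0 0.84; 1 -0.335 -0.186 -0.035 0 0 0.84",
)

```text
clock: 0.95
eef_pos: [0.4853, 0.3029, 0.2008]
tool_rot: [0.0, 0.575, 0.818, -0.0]
ft_force: [0.6, 0.5, -0.2]
opening: 0.0939
```

```bash
python3 - <<'E'
from h import *
move([.605,.156,.20],jigR()); print(r.observe()['clock'])
E
```

```text
now [0.4853 0.3029 0.2008] shift [-0.1787  0.063   0.0008] turn [-0.      0.     -0.0026]
0.95
```

Emit:
send_rows(
  rows="1 -0.045 0.016 0 0 0 0; 1 -0.09 0.032 0 0 0 0; 1 -0.135 0.048 0 0 0 0; 1 -0.17 0.06 0 0 0 -0.002; 1 -0.177 0.063 0 0 0 -0.002; 1 -0.177 0.063 0 0 0 -0.002",
)

```text
clock: 1.55
eef_pos: [0.604, 0.159, 0.2004]
tool_rot: [-0.001, 0.574, 0.819, -0.0]
ft_force: [0.2, 0.5, 0.6]
opening: 0.0936
```

```bash
python3 - <<'E'
from h import *
s=r.observe(); im=cv2.cvtColor(r.camera('wrist'),cv2.COLOR_RGB2BGR); cv2.imwrite('pics/wrist1.png',im)
print(s['eef_pos'],s['tool_rot'],s['ft_force'],s['clock'],np.abs(s['dq']).max())
np.save('s1.npy',s,allow_pickle=True)
c=cam('wrist',s); print('expected knob pix',proj(c,[.605,.156,.127]))
E
```

```text
[0.60398341 0.15899916 0.20038909] [-5.06086688e-04  5.74401880e-01  8.18573257e-01 -2.18066490e-04] [0.18324833 0.46723358 0.57136505] 1.55 0.04318420497802895
expected knob pix [281.9020608  204.71554302]
```

View pics/wrist1.png

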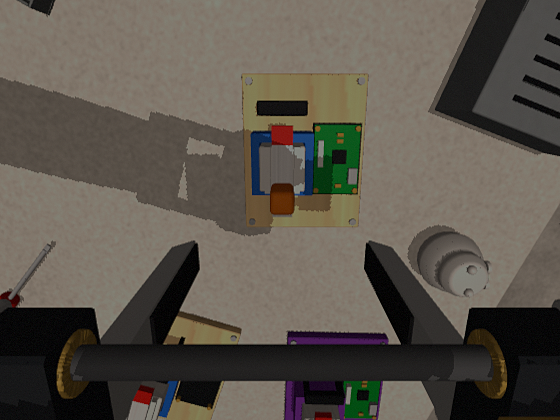

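```bash
python3 - <<'E'
from h import *
im=cv2.imread('pics/wrist1.png'); x,y,w,h=235,65,140,170
cv2.imwrite('pics/crop_w1.png',cv2.resize(im[y:y+h,x:x+w],None,fx=3.5,fy=3.5,interpolation=cv2.INTER_CUBIC))
x,y,w,h=262,175,44,48
cv2.imwrite('pics/crop_w1k.png',cv2.convertScaleAbs(cv2.resize(im[y:y+h,x:x+w],None,fx=12,fy=12,interpolation=cv2.INTER_CUBIC),alpha=1.6))
s=np.load('s1.npy',allow_pickle=True).item(); c=cam('wrist',s)
hsv=cv2.cvtColor(im,cv2.COLOR_BGR2HSV); print(hsv[178:218,282].tolist())
E
```

```text
[[12, 27, 96], [12, 27, 95], [15, 27, 96], [15, 26, 98], [14, 41, 93], [9, 113, 68], [10, 255, 53], [10, 237, 58], [12, 242, 58], [11, 246, 58], [11, 246, 57], [11, 255, 57], [12, 229, 59], [12, 251, 62], [12, 252, 75], [13, 255, 85], [12, 222, 92], [13, 236, 93], [13, 234, 98], [12, 232, 98], [13, 244, 97], [13, 250, 97], [13, 239, 97], [12, 236, 96], [13, 242, 98], [13, 244, 96], [13, 252, 97], [13, 250, 96], [13, 250, 95], [14, 234, 96], [14, 255, 95], [13, 250, 95], [12, 220, 95], [13, 244, 96], [13, 255, 90], [12, 255, 81], [10, 145, 79], [13, 34, 89], [20, 31, 98], [24, 82, 125]]
```

View pics/crop_w1k.png

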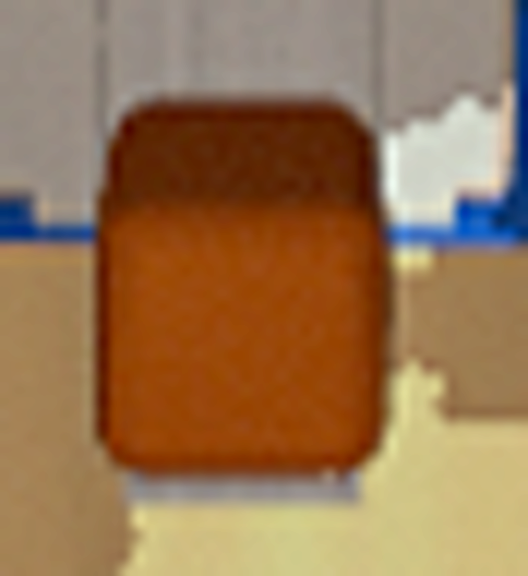

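View pics/crop_w1.png

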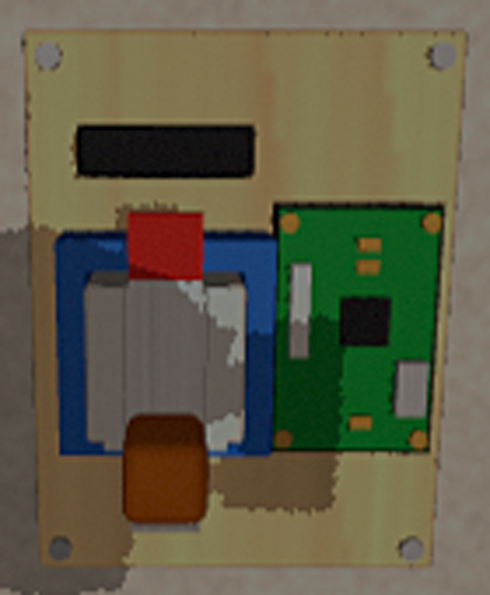

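```bash
python3 - <<'E'
from h import *
s=np.load('s1.npy',allow_pickle=True).item(); c=cam('wrist',s)
K=lambda x,y:((x+.5)/12-.5+262,(y+.5)/12-.5+175)
W=lambda x,y:((x+.5)/3.5-.5+235,(y+.5)/3.5-.5+65)
k=plane(c,K(243,339),.127);print('knob',k, 'w',np.linalg.norm(plane(c,K(98,339),.127)-plane(c,K(388,339),.127)), np.linalg.norm(plane(c,K(243,203),.127)-plane(c,K(243,475),.127)))
cr=np.array([plane(c,W(*p),.015) for p in [(25,30),(466,33),(432,568),(40,565)]]);print(cr.round(4),[np.linalg.norm(cr[i]-cr[(i+1)%4]).round(4) for i in range(4)])
xd=cr[1]-cr[0]+cr[2]-cr[3]; yd=cr[0]-cr[3]+cr[1]-cr[2]
print(np.degrees([np.arctan2(xd[1],xd[0]),np.arctan2(-yd[0],yd[1])]), cr.mean(0))
ct=plane(c,W(165,212),.087); print('tip',ct,np.linalg.norm(ct-plane(c,W(165,212),.087)), 'tip dist',np.linalg.norm((ct-k)[:2]))
br=plane(c,W(165,177),.085); J=jigR(); print('bridge near face ahead of knob', (br-k)@J[:,0])
s=r.observe(); print(s['clock'],s['eef_pos'])
E
```

```text
knob [0.60430565 0.15763466 0.127     ] w 0.02135752379646043 0.02086002246060046
[[0.5237 0.2517 0.015 ]
 [0.6544 0.2979 0.015 ]
 [0.7156 0.1299 0.015 ]
 [0.5839 0.0836 0.015 ]] [np.float64(0.1386), np.float64(0.1788), np.float64(0.1397), np.float64(0.1785)]
[19.42390921 19.86133676] [0.61939139 0.19076827 0.015     ]
tip [0.58244611 0.21827609 0.087     ] 0.0 tip dist 0.06446101400570436
bridge near face ahead of knob 0.0735124375623741
1.6 [0.60332332 0.16008992 0.20051098]
```

```bash
python3 - <<'E'
from h import *
move([.6045,.1572,.14],jigR(np.radians(19.8)))
E
```

```text
now [0.6033 0.1601 0.2005] shift [-0.0032  0.0002  0.0605] turn [-0.001  -0.0007  0.0031]
```

Emit:
send_rows(
  rows="0.7 -0.003 0 0.03 0 0 0.002; 0.7 -0.003 0 0.06 0 0 0.002; 0.7 -0.003 0 0.06 0 0 0.002; 0.7 -0.003 0 0.06 0 0 0.002; 0.7 -0.003 0 0.06 0 0 0.002",
)

```text
clock: 2.1
eef_pos: [0.6057, 0.1579, 0.1432]
tool_rot: [0.001, 0.574, 0.819, 0.001]
ft_force: [-0.1, -0.4, -0.4]
opening: 0.0656
```

```bash
python3 - <<'E'
from h import *
s=r.observe(); im=cv2.cvtColor(r.camera('wrist'),cv2.COLOR_RGB2BGR); cv2.imwrite('pics/wrist2.png',im)
print(s['eef_pos'],s['tool_rot'],s['ft_force'],s['clock'],np.abs(s['dq']).max(),s['opening'])
np.save('s2.npy',s,allow_pickle=True)
c=cam('wrist',s); print('expected knob pix',proj(c,[.6045,.157,.127]))
x,y,w,h=240,170,80,80
cv2.imwrite('pics/crop_w2k.png',cv2.convertScaleAbs(cv2.resize(im[y:y+h,x:x+w],None,fx=7,fy=7,interpolation=cv2.INTER_CUBIC),alpha=1.6))
E
```

```text
[0.60570417 0.15791709 0.14321336] [0.00120246 0.5739391  0.81889642 0.00106315] [-0.14339584 -0.36382616 -0.3501349 ] 2.1 0.011056590690485294 0.065612715371529
expected knob pix [280.0169985  223.51919892]
```

View pics/wrist2.png

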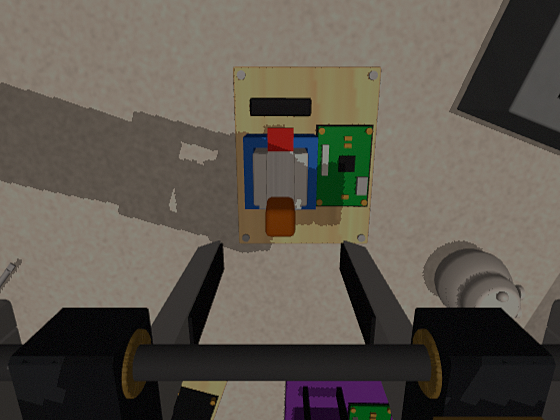

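View pics/crop_w2k.png

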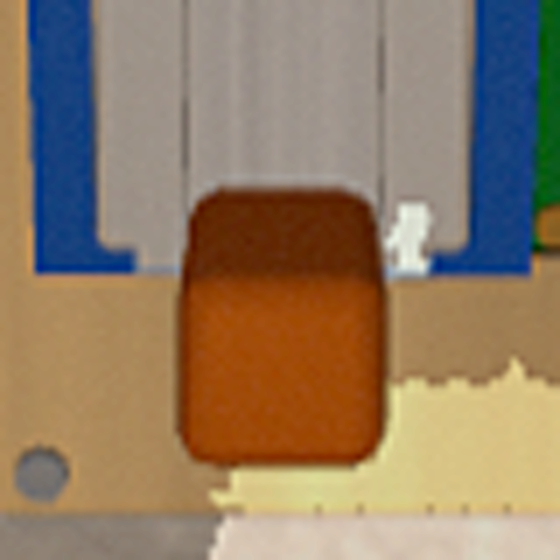

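```bash
python3 - <<'E'
from h import *
s=np.load('s2.npy',allow_pickle=True).item(); c=cam('wrist',s)
k=plane(c,(279.85,222.4),.127);print('knob',k,'in tool',rot(s['tool_rot']).T@(k-s['eef_pos']))
s=r.observe();print(s['eef_pos'],s['clock'])
print(R.from_matrix(rot(s['tool_rot']).T@jigR(np.radians(19.8))).as_rotvec())
move([k[0],k[1],.098],jigR(np.radians(19.8)))
E
```

```text
knob [0.60409488 0.15776682 0.127     ] in tool [ 0.00041996 -0.0016146   0.01620809]
[0.60589677 0.15770422 0.14331697] 2.15
[0.00342834 0.00087288 0.00233605]
now [0.6059 0.1577 0.1433] shift [ 0.0007 -0.0018  0.0453] turn [0.0034 0.0009 0.0023]
```

Emit:
send_rows(
  rows="0.6 0.001 -0.002 0.02 0.003 0.001 0.002; 0.6 0.001 -0.002 0.04 0.003 0.001 0.002; 0.6 0.001 -0.002 0.045 0.003 0.001 0.002; 0.6 0.001 -0.002 0.045 0.003 0.001 0.002; 0.6 0.001 -0.002 0.045 0.003 0.001 0.002",
  force=15,
)

```text
clock: 2.65
eef_pos: [0.6037, 0.1574, 0.0976]
tool_rot: [-0.0, 0.575, 0.818, -0.0]
ft_force: [-0.2, -1.1, -0.0]
opening: 0.0564
```

Close gently.

Emit:
send_rows(
  rows="0.1 0 0 0 0 0 0; 0.1 0 0 0 0 0 0; 0.1 0 0 0 0 0 0; 0.1 0 0 0 0 0 0; 0.1 0 0 0 0 0 0; 0.1 0 0 0 0 0 0",
  force=15,
)

```text
clock: 3.25
eef_pos: [0.6026, 0.1572, 0.0959]
tool_rot: [-0.001, 0.575, 0.818, -0.001]
ft_force: [-0.2, -0.1, -0.3]
opening: 0.012
```

```bash
python3 - <<'E'
from h import *
s=r.observe(); print(s['eef_pos'],s['ft_force'],s['torque'],s['opening'],s['clock'])
for n in ('wrist','scene'):
    cv2.imwrite(f'pics/{n}3.png',cv2.cvtColor(r.camera(n),cv2.COLOR_RGB2BGR))
J=jigR(np.radians(19.8)); print('force jig x,y', s['ft_force']@J[:,1], s['ft_force']@J[:,0])
E
```

```text
[0.60258552 0.15722508 0.09592471] [-0.24306835 -0.06157975 -0.32866116] [-0.07314107 -0.00024808 -0.02448782] 0.012029351395390391 3.25
force jig x,y -0.24955772688631442 0.024397265746422828
```

View pics/wrist3.png

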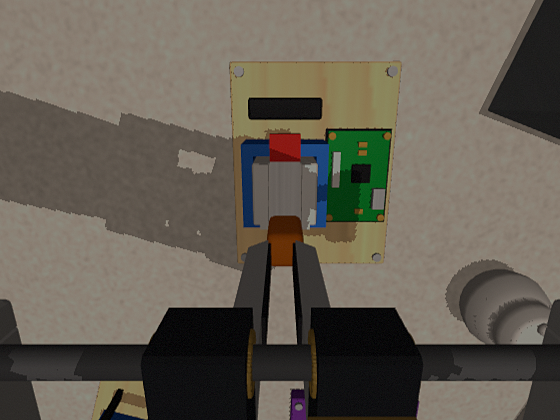

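View pics/scene3.png

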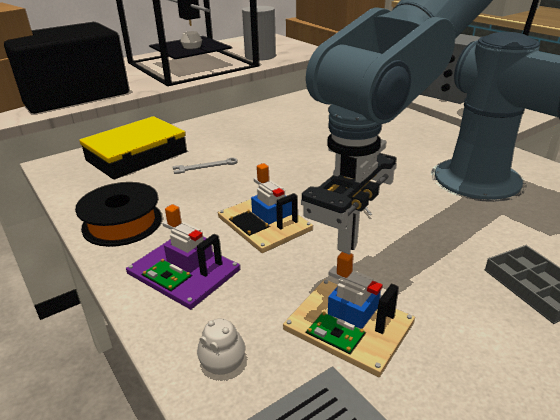

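```bash
python3 - <<'E'
from h import *
s=r.observe(); c=cam('scene');cw=cam('wrist',s);ct=cam('top')
print('TCP scene pix',proj(c,s['eef_pos']),'wrist pix',proj(cw,s['eef_pos']),'top',proj(ct,s['eef_pos']), 'knob top scene',proj(c,[.6042,.1577,.127]))
im=cv2.imread('pics/scene3.png');cv2.imwrite('pics/crop_s3.png',cv2.resize(im[170:390,270:430],None,fx=2.7,fy=2.7,interpolation=cv2.INTER_CUBIC))
cv2.imwrite('pics/top3.png',cv2.cvtColor(r.camera('top'),cv2.COLOR_RGB2BGR))
print(r.camera_model('wrist')['T_tool_cam'].round(3),s['joint_pos'],s['tool_rot'])
E
```

```text
TCP scene pix [345.58323246 269.17948646] wrist pix [282.16048775 230.95497969] top [164.82621966 219.04941961] knob top scene [345.98912053 254.95001396]
[[-0.001 -0.959 -0.285  0.084]
 [ 1.    -0.001  0.001 -0.001]
 [-0.001 -0.285  0.959 -0.22 ]
 [ 0.     0.     0.     1.   ]] [ 7.33498987e-02  2.54159535e-01  1.68065612e+00  1.79735365e-04
  1.21004135e+00 -2.71690730e-01] [-0.00131597  0.5752492   0.81797658 -0.00096918]
```

View pics/crop_s3.png

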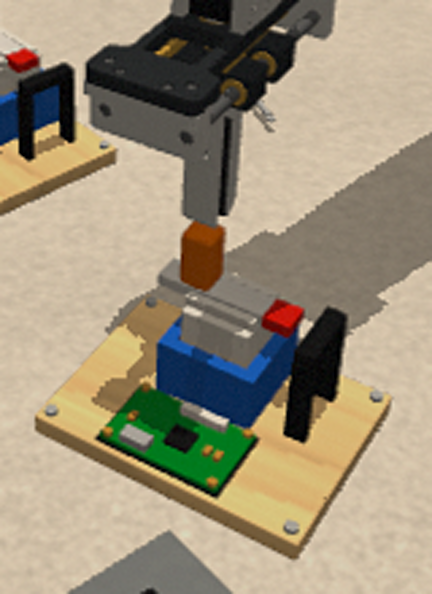

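View pics/top3.png

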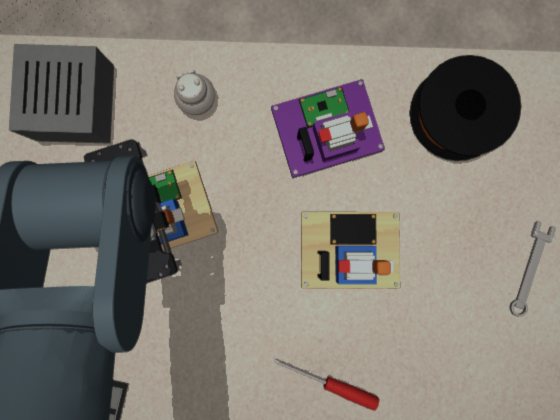

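The fingers closed on air. The scene and wrist views, along with the finger gap in pixels against the reported opening, put the fingertips about 40 mm behind the reported TCP, so just above the knob top. I'll reopen, recheck with the wrist view, and go down in steps.

Emit:
send_rows(
  rows="0.6 0 0 0 0 0 0; 0.6 0 0 0 0 0 0; 0.6 0 0 0 0 0 0; 0.6 0 0 0 0 0 0; 0.6 0 0 0 0 0 0; 0.6 0 0 0 0 0 0",
)

```text
clock: 4.0
eef_pos: [0.6026, 0.1572, 0.0959]
tool_rot: [-0.001, 0.575, 0.818, -0.001]
ft_force: [-0.1, -0.8, 0.2]
opening: 0.054
```

```bash
python3 - <<'E'
from h import *
s=r.observe(); print(s['eef_pos'],s['ft_force'],s['opening'],s['clock'])
im=cv2.cvtColor(r.camera('wrist'),cv2.COLOR_RGB2BGR);cv2.imwrite('pics/wrist4.png',im)
np.save('s4.npy',s,allow_pickle=True)
x,y,w,h=200,190,160,110
cv2.imwrite('pics/crop_w4.png',cv2.convertScaleAbs(cv2.resize(im[y:y+h,x:x+w],None,fx=5,fy=5,interpolation=cv2.INTER_CUBIC),alpha=1.8))
E
```

```text
[0.60261684 0.15723787 0.09594829] [-0.10334514 -0.75353843  0.17545146] 0.053998854153499476 4.0
```

View pics/crop_w4.png

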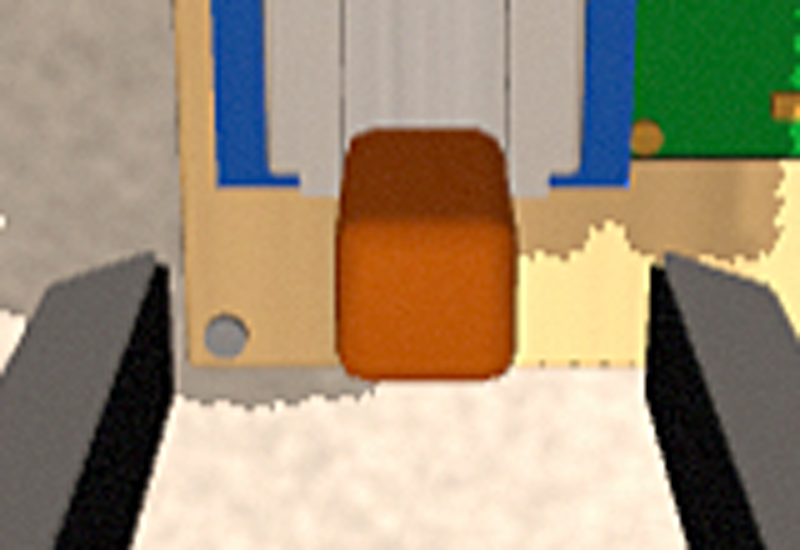

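```bash
python3 - <<'E'
from h import *
s=np.load('s4.npy',allow_pickle=True).item(); c=cam('wrist',s); A=rot(s['tool_rot'])
C=lambda x,y:((x+.5)/5-.5+200,(y+.5)/5-.5+190)
k=plane(c,C(427,300),.127); print('knob',k,'tool',A.T@(k-s['eef_pos']),'width',np.linalg.norm(plane(c,C(338,300),.127)-plane(c,C(516,300),.127)))
# fingertip inner corners: triangulate depth from opening
f=c[0]
m=r.camera_model('wrist')['T_tool_cam']
for name,l,rr in (('front',(163,263),(655,265)),('back',(173,395),(648,397))):
    L=C(*l);Rr=C(*rr); d=s['opening']*f/(Rr[0]-L[0]); 
    u=((L[0]+Rr[0])/2-c[1])/f; v=((L[1]+Rr[1])/2-c[2])/f
    print(name,'depth',d,'tool pt',(m@np.array([u*d,v*d,d,1]))[:3])
E
```

```text
knob [0.60418715 0.15783103 0.127     ] tool [ 5.64772036e-05  1.58478520e-03 -3.10565861e-02] width 0.0210926694214143
front depth 0.18942894556677312 tool pt [ 0.01002364 -0.00055397 -0.04384115]
back depth 0.19620850782916296 tool pt [-0.00699899 -0.00039415 -0.04183028]
```

Emit:
send_rows(
  rows="0.6 0 0.002 0.01 0 0 0; 0.6 0 0.002 0.02 0 0 0; 0.6 0 0.002 0.025 0 0 0; 0.6 0 0.002 0.025 0 0 0",
)

```text
clock: 4.45
eef_pos: [0.6032, 0.1578, 0.0691]
tool_rot: [-0.002, 0.575, 0.818, -0.002]
ft_force: [-0.6, -1.2, 0.1]
opening: 0.0563
```

```bash
python3 - <<'E'
from h import *
s=r.observe(); print(s['eef_pos'],s['ft_force'],s['opening'],s['clock'])
im=cv2.cvtColor(r.camera('scene'),cv2.COLOR_RGB2BGR)
cv2.imwrite('pics/crop_s5.png',cv2.resize(im[170:390,270:430],None,fx=2.7,fy=2.7,interpolation=cv2.INTER_CUBIC))
E
```

```text
[0.60318345 0.15781974 0.06907505] [-0.60547374 -1.17982744  0.10046427] 0.05630856857658846 4.45
```

View pics/crop_s5.png

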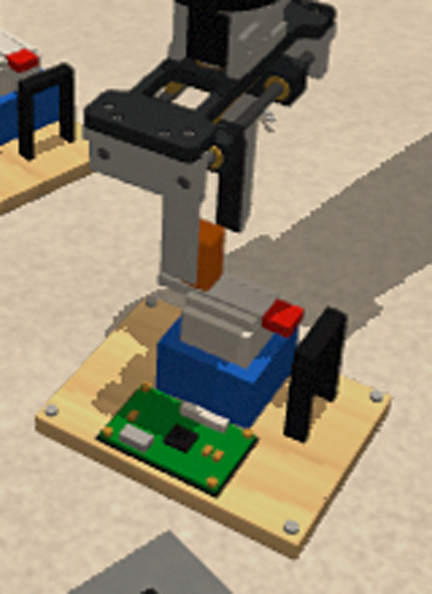

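Emit:
send_rows(
  rows="0.6 0 0.001 0.007 0 0 0; 0.6 0 0.001 0.013 0 0 0; 0.6 0 0.001 0.013 0 0 0",
)

```text
clock: 4.8
eef_pos: [0.6045, 0.1582, 0.0567]
tool_rot: [-0.002, 0.575, 0.818, -0.002]
ft_force: [-0.8, -0.0, -0.4]
opening: 0.0568
```

Emit:
send_rows(
  rows="0.15 0 0 0 0 0 0; 0.15 0 0 0 0 0 0; 0.15 0 0 0 0 0 0; 0.15 0 0 0 0 0 0; 0.15 0 0 0 0 0 0; 0.15 0 0 0 0 0 0",
  force=15,
)

```text
clock: 5.4
eef_pos: [0.6047, 0.1579, 0.0582]
tool_rot: [-0.002, 0.575, 0.818, -0.002]
ft_force: [-4.4, -1.7, 3.7]
opening: 0.022
```

```bash
python3 - <<'E'
from h import *
s=r.observe(); print(s['eef_pos'],s['tool_rot'],s['ft_force'],s['torque'],s['opening'],s['clock'])
im=cv2.cvtColor(r.camera('scene'),cv2.COLOR_RGB2BGR)
cv2.imwrite('pics/crop_s6.png',cv2.resize(im[170:390,270:430],None,fx=2.7,fy=2.7,interpolation=cv2.INTER_CUBIC))
im=cv2.cvtColor(r.camera('wrist'),cv2.COLOR_RGB2BGR);cv2.imwrite('pics/wrist6.png',im)
E
```

```text
[0.60472045 0.15793791 0.0581748 ] [-0.00169678  0.57514805  0.81804587 -0.00167224] [-4.39615274 -1.65486992  3.6562299 ] [-0.37459174  0.78641337  0.07692268] 0.02201114423327478 5.4
```

View pics/crop_s6.png

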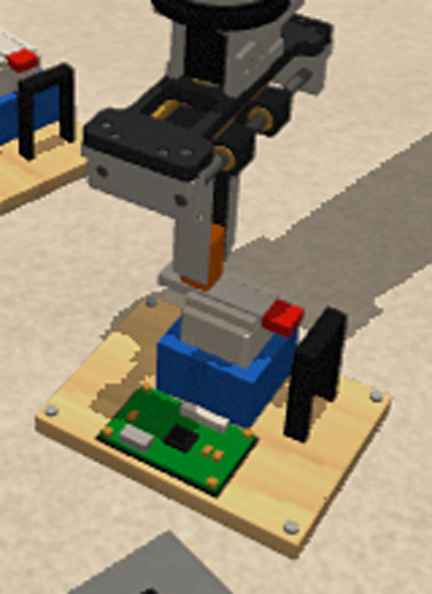

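View pics/wrist6.png

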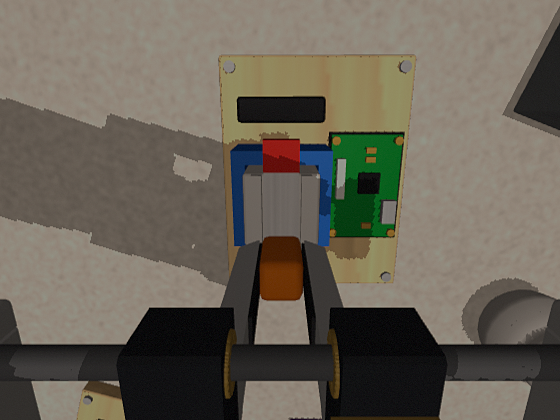

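Gripped: the opening reads 22.0 mm, which is the knob width, and side forces are small. Now I'll tighten and press down.

Emit:
send_rows(
  rows="0.1 0 0 0 0 0 0; 0.1 0 0 0 0 0 0; 0.1 0 0 0.004 0 0 0; 0.1 0 0 0.008 0 0 0; 0.1 0 0 0.012 0 0 0; 0.1 0 0 0.016 0 0 0; 0.1 0 0 0.018 0 0 0; 0.1 0 0 0.018 0 0 0",
  force=50,
)

```text
clock: 6.3
eef_pos: [0.6049, 0.1579, 0.0411]
tool_rot: [-0.002, 0.575, 0.818, -0.002]
ft_force: [-7.7, -3.2, 11.9]
opening: 0.0218
```

```bash
python3 - <<'E'
from h import *
s=r.observe(); print(s['eef_pos'],s['tool_rot'],s['ft_force'],s['torque'],s['opening'],s['clock'])
im=cv2.cvtColor(r.camera('scene'),cv2.COLOR_RGB2BGR);cv2.imwrite('pics/scene7.png',im)
cv2.imwrite('pics/crop_s7.png',cv2.resize(im[170:390,270:430],None,fx=2.7,fy=2.7,interpolation=cv2.INTER_CUBIC))
E
```

```text
[0.60485511 0.1579217  0.04106728] [-0.0017193   0.57509924  0.81808006 -0.00170724] [-7.70782215 -3.23087398 11.93665295] [-0.48215436  1.51339557  0.08164858] 0.021836840317669658 6.3
```

View pics/crop_s7.png

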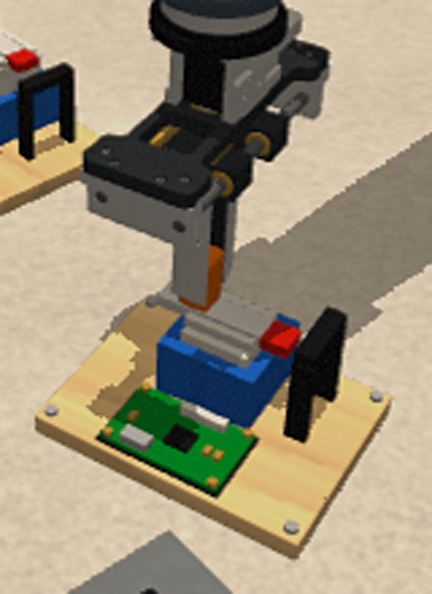

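Pressed about 17 mm, with 11.9 N in z, which fits the spring. Now sliding along tool +x, which is jig +y.

Emit:
send_rows(
  rows="0.1 0.004 -0.001 0.001 0 0 0; 0.1 0.009 -0.001 0.001 0 0 0; 0.1 0.014 -0.001 0.001 0 0 0; 0.1 0.018 -0.001 0.001 0 0 0; 0.1 0.018 -0.001 0.001 0 0 0",
)

```text
clock: 6.85
eef_pos: [0.5987, 0.1751, 0.0409]
tool_rot: [-0.001, 0.575, 0.818, -0.001]
ft_force: [-5.4, -1.8, 11.9]
opening: 0.0218
```

```bash
python3 - <<'E'
from h import *
s=r.observe(); print(s['eef_pos'],s['tool_rot'],s['ft_force'],s['torque'],s['opening'],s['clock'])
im=cv2.cvtColor(r.camera('scene'),cv2.COLOR_RGB2BGR)
cv2.imwrite('pics/crop_s8.png',cv2.resize(im[170:390,270:430],None,fx=2.7,fy=2.7,interpolation=cv2.INTER_CUBIC))
E
```

```text
[0.59867451 0.17505266 0.04088254] [-0.00092732  0.57504696  0.81811944 -0.00084625] [-5.43513239 -1.76936622 11.85825717] [-0.31009455  1.29141265  0.06306912] 0.021837256083544358 6.85
```

View pics/crop_s8.png

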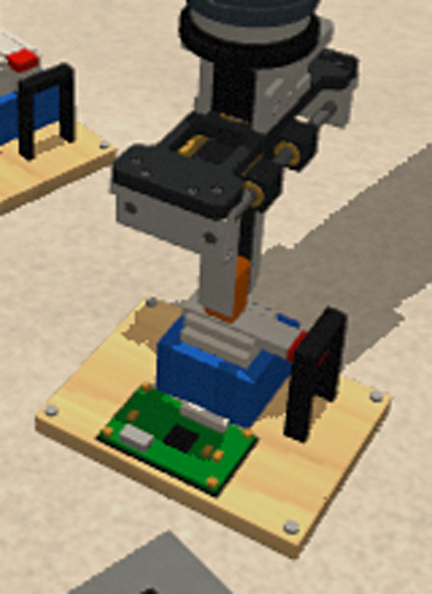

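Emit:
send_rows(
  rows="0.1 0.004 -0.001 0 0 0 0; 0.1 0.008 -0.001 0 0 0 0; 0.1 0.012 -0.001 0 0 0 0; 0.1 0.016 -0.001 0 0 0 0; 0.1 0.016 -0.001 0 0 0 0; 0.1 0.016 -0.001 0 0 0 0",
)

```text
clock: 7.5
eef_pos: [0.5933, 0.19, 0.0413]
tool_rot: [-0.0, 0.575, 0.818, 0.0]
ft_force: [-2.9, -1.1, 10.0]
opening: 0.0214
```

```bash
python3 - <<'E'
from h import *
s=r.observe(); print(s['eef_pos'],s['tool_rot'],s['ft_force'],s['torque'],s['opening'],s['clock'])
np.save('s9.npy',s,allow_pickle=True)
im=cv2.cvtColor(r.camera('wrist'),cv2.COLOR_RGB2BGR);cv2.imwrite('pics/wrist9.png',im)
im=cv2.cvtColor(r.camera('scene'),cv2.COLOR_RGB2BGR)
cv2.imwrite('pics/crop_s9.png',cv2.resize(im[170:390,270:430],None,fx=2.7,fy=2.7,interpolation=cv2.INTER_CUBIC))
E
```

```text
[0.59327654 0.1899839  0.04134882] [-3.23557932e-04  5.75199392e-01  8.18013167e-01  1.16954394e-04] [-2.90497823 -1.09584829 10.02177106] [-0.18255752  0.88720512  0.04574036] 0.02140227719241036 7.5
```

View pics/crop_s9.png

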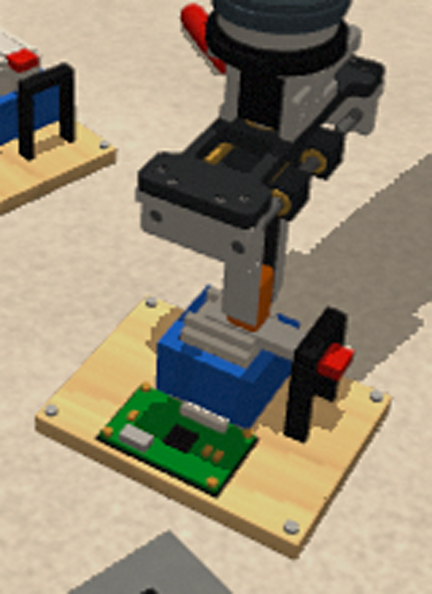

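View pics/wrist9.png

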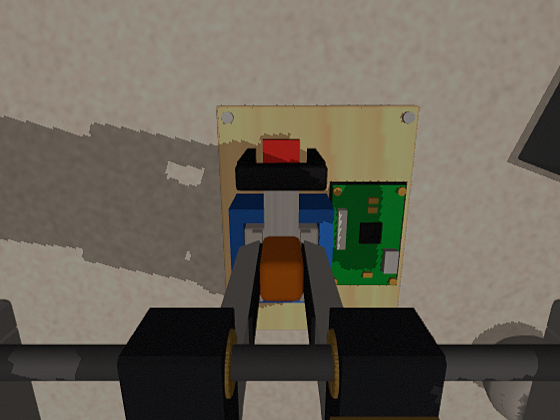

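```bash
python3 - <<'E'
from h import *
s=np.load('s9.npy',allow_pickle=True).item(); c=cam('wrist',s); J=jigR(np.radians(19.8))
t=plane(c,(281,139),.069); b=plane(c,(281,189),.075); k=np.array([.60420,.1578,.127])
bt0=plane(c,(281,162.5),.085); bn=plane(c,(281,165),.085)
print('tip ahead of bridge top far edge',(t-bt0)@J[:,0],'tip advance rel. start knob',(t-k)@J[:,0]-.065)
E
```

```text
tip ahead of bridge top far edge 0.010298269440118182 tip advance rel. start knob 0.033369286903577655
```

Emit:
send_rows(
  rows="0.1 0 0 -0.002 0 0 0; 0.1 0 0 -0.004 0 0 0; 0.1 0 0 -0.005 0 0 0; 0.1 0 0 -0.005 0 0 0",
)

```text
clock: 8.0
eef_pos: [0.5933, 0.19, 0.0461]
tool_rot: [-0.0, 0.575, 0.818, 0.0]
ft_force: [-3.8, -0.0, 8.6]
opening: 0.0215
```

Emit:
send_rows(
  rows="0.3 0 0 0 0 0 0; 0.4 0 0 0 0 0 0; 0.5 0 0 0 0 0 0; 0.5 0 0 0 0 0 0; 0.5 0 0 0 0 0 0; 0.5 0 0 0 0 0 0",
)

```text
clock: 8.6
eef_pos: [0.5919, 0.1896, 0.0438]
tool_rot: [-0.001, 0.575, 0.818, -0.001]
ft_force: [0.2, 0.6, -0.2]
opening: 0.047
```

```bash
python3 - <<'E'
from h import *
s=r.observe(); print(s['eef_pos'],s['ft_force'],s['opening'],s['clock'])
im=cv2.cvtColor(r.camera('wrist'),cv2.COLOR_RGB2BGR);cv2.imwrite('pics/wrist10.png',im)
E
```

```text
[0.59186458 0.18959557 0.04384718] [ 0.17049329  0.61753259 -0.19284161] 0.047031225229259434 8.6
```

View pics/wrist10.png

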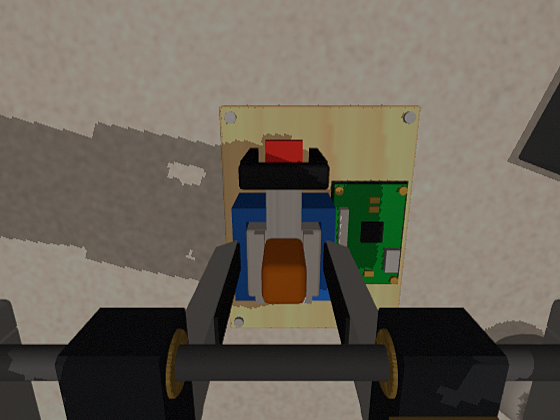

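The knob is free, the tip is still out past the bridge, and the force is near zero. Lifting straight up.

Emit:
send_rows(
  rows="0.5 0 0 -0.02 0 0 0; 0.5 0 0 -0.05 0 0 0; 0.5 0 0 -0.09 0 0 0; 0.5 0 0 -0.13 0 0 0; 0.5 0 0 -0.15 0 0 0; 0.5 0 0 -0.15 0 0 0; 0.5 0 0 -0.15 0 0 0",
)

```text
clock: 9.35
eef_pos: [0.592, 0.1895, 0.1932]
tool_rot: [-0.002, 0.575, 0.818, -0.001]
ft_force: [0.5, -0.3, 0.0]
opening: 0.0474
```

```bash
python3 - <<'E'
from h import *
s=r.observe(); print(s['eef_pos'],s['ft_force'],s['opening'],s['clock']); np.save('s11.npy',s,allow_pickle=True)
im=cv2.cvtColor(r.camera('wrist'),cv2.COLOR_RGB2BGR);cv2.imwrite('pics/wrist11.png',im)
x,y,w,h=220,100,130,160
cv2.imwrite('pics/crop_w11.png',cv2.convertScaleAbs(cv2.resize(im[y:y+h,x:x+w],None,fx=3.5,fy=3.5,interpolation=cv2.INTER_CUBIC),alpha=1.6))
im=cv2.cvtColor(r.camera('scene'),cv2.COLOR_RGB2BGR);cv2.imwrite('pics/scene11.png',im)
cv2.imwrite('pics/crop_s11.png',cv2.resize(im[170:390,270:430],None,fx=2.7,fy=2.7,interpolation=cv2.INTER_CUBIC))
E
```

```text
[0.59201003 0.18950518 0.19316838] [ 0.47754896 -0.30624704  0.04733357] 0.0473705021523758 9.35
```

View pics/crop_s11.png

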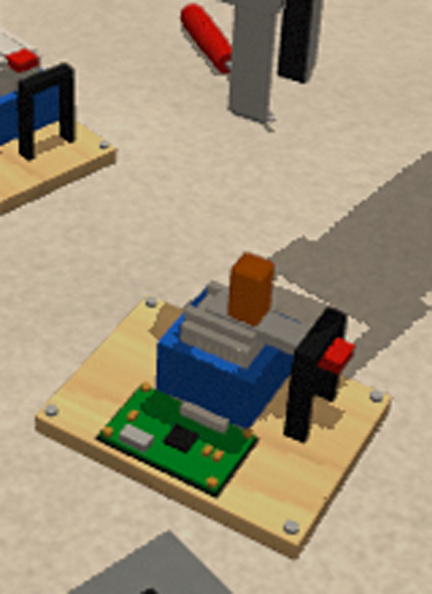

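View pics/wrist11.png

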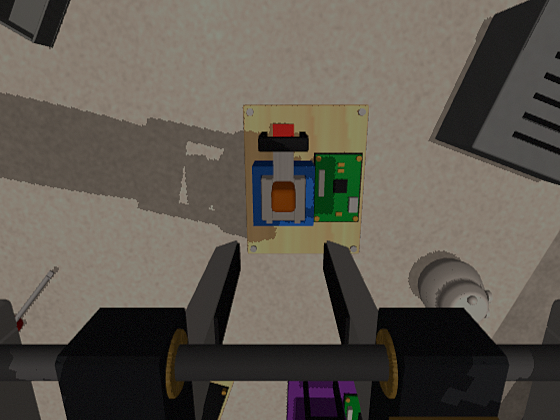

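View pics/scene11.png

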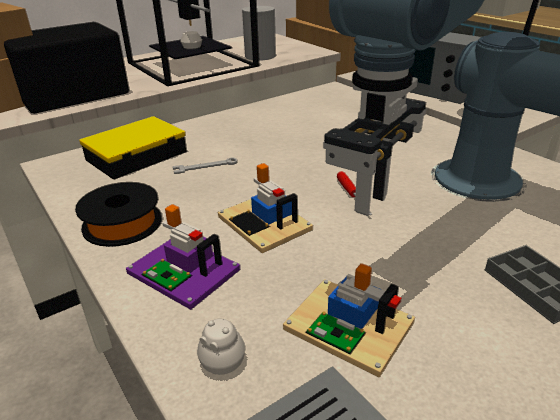

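```bash
python3 - <<'E'
from h import *
s=np.load('s11.npy',allow_pickle=True).item(); c=cam('wrist',s); cs=cam('scene'); J=jigR(np.radians(19.8))
im=cv2.imread('pics/wrist11.png'); h=cv2.cvtColor(im,cv2.COLOR_BGR2HSV)
m=cv2.inRange(h,(6,150,75),(17,255,255))[170:225,260:305]; ys,xs=np.nonzero(m); p=((xs.min()+xs.max())/2+260,(ys.min()+ys.max())/2+170)
ps=(270+252/2.7,170+265/2.7)
print('knob top',p,plane(c,p,.115),'tri',tri(c,p,cs,ps))
k=plane(c,p,.115); print('travel',(k-[.6042,.1578,.115])@J[:,0])
red=cv2.inRange(h,(0,150,60),(4,255,255))[110:140,265:300]; ys,xs=np.nonzero(red); print('red rows',ys.min()+110,ys.max()+110)
t=plane(c,(283,ys.min()+110),.075); b=plane(c,(283,136.5),.085); print('tip past far face',(t-b)@J[:,0], 'tip-knob',(t-k)@J[:,0])
s=r.observe(); print(s['clock'],s['ft_force']); print(r.job_done())
E
```

```text
knob top (np.float64(283.0), np.float64(200.5)) [0.59287704 0.18918209 0.115     ] tri (array([0.59315685, 0.18857471, 0.11378605]), np.float64(0.000632107133910874))
travel 0.03336231839141959
red rows 124 136
tip past far face 0.010825925882104903 tip-knob 0.06456274846908956
9.45 [ 0.1012726   0.07753391 -0.25784115]
the job is handed in; nothing more can be done
None
```

The plunger on the jig with the green board is trapped down under the bridge. I handed the job in at 9.45 s of the 29 s allowed. I gripped the orange knob, pressed the plunger about 17 mm, slid the keeper about 33 mm under the bridge, eased up, let go and lifted clear.

**Final checks**
- **Red tip:** it stands about 10.8 mm past the bridge's far face, which puts the keeper at about 0.042 against the 0.035 needed.
- **Plunger:** the knob top measured 114 mm above the bench from two views. It should be 115 mm when trapped at 0.012, so this agrees.
- **Robot:** it was touching nothing, and the wrist force was near zero.
- **Other jigs:** the empty jig and the purple look-alike looked unmoved in the last scene picture.

**What disagreed**
- **Fingertips:** they sit about 42 mm short of the reported TCP. My first closing was therefore on air above the knob. I spotted it in the pictures, touched nothing, and corrected the height.
- **Cameras:** the fixed top and scene cameras differed by about 4 mm on the knob's position. I used the wrist camera's readings, which repeated within about 0.3 mm.

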